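# Hold the dust filter up to the lamp

## Task

Swing the flap on top of the dust collector's filter box up until it stands upright, and leave it open. Draw the filter plate (the framed grille with the grip tab) out of its slot, leaving the plain baffle plate in the other slot, and hold the filter upright in front of the lit inspection panel: square to it, centred on it, level with it, about 100 mm from its face. Finish while still holding the filter there, still and touching nothing else, with everything else on the bench left where it was.

Things in the scene. Friction and masses are not known exactly. Their poses are not given: they have to be found in the camera images.
- dustbox: Grey metal filter box, fixed, 150 (x) x 206 (y) x 120 mm high, origin at the centre of its underside, louvred -x side towards the robot. Two slots hold one plate each, on edge on the 5 mm floor in the box's x-z plane, centres at x = -8, y = +42 or -42 mm; which is where varies. Guide ribs at the plates' ends only, 85 mm tall, 3.5 mm play. Free room: 50 mm to the side wall, 72 mm between plates.
- flap (a joint): Angle of the flap (rad): 0 closed, 1.57 upright, stop at 1.9. A 150 x 206 x 5 mm lid of 0.25 kg on a stiff (friction) hinge: it stays where it is left and takes about 3 N at its bar to lift. It may start slightly ajar.
- flap_bar (a point): Middle of the flap's pull bar: round steel, 10 mm thick, along the box's y axis, 75 mm clear between its end arms, 42 mm out in front of the flap's free edge, 124 mm above the bench when closed. It lies 192 mm from the hinge axis and 4 mm off towards the flap's upper side; on top when the flap is upright. It can turn between pinching fingers.
- flap_hinge (a point): Middle of the flap's hinge axis, on the upper edge of the box's +x (far) wall, 120.5 mm above the bench. The axis is this point's y axis; axes as the box. The bar swings from the -x side up over the box towards +x.
- filter_center (a point): Centre of the loose filter plate (half-way up its 105 mm): aluminium frame 110 (x) x 12 (y) x 90 mm (z) with a wire grille, and on the middle of its top edge a grip tab 40 x 12 x 15 mm high. 0.15 to 0.31 kg. The tab's top is 52.5 mm above this point, 10 mm below the box's rim while in its slot. y is the normal of its faces, z up to the tab.
- baffle_center (a point): Centre of the plain solid aluminium baffle plate, 110 (x) x 12 (y) x 80 mm (z), without a tab; stays in its slot. Same axes as the filter.
- panel_face (a point): Centre of the bright face (150 wide x 110 mm tall) of the fixed lit inspection panel, 100 mm above the bench. The face looks along this point's -x axis (level, roughly to the robot's left), y runs along the face, z up. Black casing 166 mm wide, 19 mm thick, 37 to 163 mm above the bench; foot reaches 73 mm behind the face, 17 mm in front.
- can_c (a point): Middle of a bystanding spray can, 54 mm diameter, 150 mm tall.
- tape_c (a point): Centre of a roll of tape lying flat, 90 mm diameter, 24 mm high. Bystander.
- wrench_grip (a point): Handle of a lying wrench, 170 mm long. Bystander.
- driver_grip (a point): Handle of a lying screwdriver, 190 mm long. Bystander.
- cog_c (a point): Centre of a flat bicycle sprocket, 87 mm diameter, 16 mm high. Bystander.
- mug_in (a point): Inner floor of a mug, 80 mm diameter, 90 mm tall. Bystander.
- jar_c (a point): Middle of a glass jar, 64 mm diameter, 80 mm tall. Bystander.
Things that resemble listed ones, but are neither listed nor needed, are in the scene too. Leave any orange or yellow look-alike of the part that bears panel_face alone.

How it is judged:
On the way, in this order (a step that is already met when the one before it is completed fails the run):
1. the flap stands upright (above 1.35 rad) (value of joint flap above 1.35 rad), for 0.2 s.
2. the filter is drawn right out of the box by the gripper (z of filter_center in the frame of dustbox above 0.165 m and contact force between the fingers and filter above 1 N), for 0.1 s.
At the end, for the whole second after the job is handed in: Filter held by the fingers alone, at rest, tab up, upright and parallel to the panel within 0.2 rad, its centre 55 to 145 mm before the face, within 30 mm sideways and 35 mm in height of the face's centre; flap beyond 1.35 rad; baffle in its slot (x of filter_center in the frame of panel_face between -0.145 and -0.055 m and y of filter_center in the frame of panel_face between -0.03 and 0.03 m and z of filter_center in the frame of panel_face between -0.035 and 0.035 m and angle between filter_center's own z axis and vertical below 0.2 rad and angle between the y axis of filter_center and the x axis of panel_face, either way round below 0.2 rad and contact force between the fingers and filter above 1 N and linear speed of filter below 0.03 m/s and contact force between filter and panel below 0.1 N and value of joint flap above 1.35 rad and z of baffle_center in the frame of dustbox below 0.06 m); the arm keeps its last pose, push and grip.
It fails at once if the baffle plate is pulled up by more than 20 mm (z of baffle_center in the frame of dustbox above 0.065 m).
It fails at once if a bystander is moved by more than 40 mm (distance of any of can_c, tape_c, wrench_grip, driver_grip, cog_c, mug_in, jar_c from where it was at the start of the episode above 0.04 m).
It also fails if it takes over 58 s, if anything falls off the work surface, if the arm or the gripper's body presses on something with over 40 N, if the wrist force passes 120 N, or if a joint passes its speed limit or range.

## Robot

A 7-joint arm with a two-finger parallel gripper is mounted at the origin on the work surface. World frame = base frame: x ahead of the robot, y to its left, z up, the work surface at z = 0. Lengths are in m, angles in rad, forces in N, time in s.
With the tool pointing down it reaches from about 0.35 to 0.775 m from the base axis. Payload 3.1 kg.
Tool frame: the origin (TCP) lies at the very end of the fingers, on their centre line; the grasp point (between the pads) lies 19 mm behind it (manip.tcp_to_grasp is the distance from the TCP to the grasp point, in m); z points along the fingers, x is the direction in which the jaws open and shut, and the axes are right-handed (so a half turn about z gives the same grasp; the last joint's range is limited). The gripper opens to 85 mm and grips with 20 to 120 N. Pads are 22 mm wide; open, the fingers measure 114 mm over their backs; the gripper's body (76 mm by 85 mm) begins 54 mm behind the grasp point. The pads swing forward as they close: fully open they stand 13 mm farther back than shut.
Start: joints at [-0.042, 0.311, 0.014, 1.512, -0.004, 1.319, -0.027], TCP at [0.55, 0, 0.231] pointing down, gripper open.
Joint ranges: [-2.7, 2.7], [-0.3, 1.91], [-1.27, 1.3], [0.12, 2.57], [-1.44, 4.58], [0.2, 2.03], [-3.05, 3.05]. Speed limits (rad/s): [2.79, 2.79, 3.14, 3.14, 3.14, 3.14, 3.14].

## Interface

Orientations are given as a 3x3 rotation matrix whose columns are the frame's x, y, z axes.
In Python, from rig import monitor, vision, hand_in, manip gives the robot as it stands.
- The arm moves only by the tool step_arm, never from a script. Its argument "motion" is a list that holds one entry, the list of rows, each a list of 7 numbers: the closure, from -1 (fully open) to 1 (shut), then the shift along the tool's x, y, z in cm, then the turn, a rotation vector about the tool's x, y, z in degrees. In form: [[[gripper, tx, ty, tz, ax, ay, az], ...]]. A call has 1 to 20 rows; each row is the pose to reach, as a shift and turn from the pose commanded when the call began, along the tool's axes at that moment; what a row does not reach only later rows make up. A row lasts 1/8 s, in which the tool goes at most 62.5 mm and 10.7 degrees, less where a joint would pass 70% of its speed; a pose out of reach is approached as far as the arm can. A call with a gripper value outside its range is refused whole. The fingers move at their own pace and stop on an object; "squeeze" is the grip in N (left out, the last holds). Time passes only in rows, so rows that repeat a pose let the fingers close. It gives the time, the measured TCP pose, the force and the opening at its end, in the units of the state.
- monitor.read_state(): the state, without advancing time (a new reading comes with each control period).
- vision.camera(name): name is "scene" or "side" or "wrist"; returns the picture (480x640x3 uint8, blue, green, red); there is no depth.
- vision.get_calibration(name): a dict with "intrinsics" (3x3 intrinsics, pixels), "eye" and "rotation" of the camera in the world. Camera axes: x right, y up, looking along -z (the intrinsics and any distortion apply to the point x, -y, -z); pixel columns grow to the right and rows downward; lengths in m; the calibration is good to about 2 mm. A picture is of the moment at which its call begins: read the wrist's pose just before it. get_calibration takes no time and is no camera call; for the wrist camera it gives the pose at the moment of the call.
- hand_in(): hands the job in, once; it reports no verdict.
The state is a dict: "time_s": time; "joints": joint angles; "joint_vel": joint speeds; "joint_torque": joint torques, N m; "tcp_pos": TCP position; "tool_rot": TCP orientation; "contact_force": force on the tool from outside, world axes, zero at the start; "wrist_torque": the same for the moment, N m; "width": opening from 0.0 (shut) to 1.0 (fully open).
Only numpy, scipy, OpenCV 4.12 (cv2) and the standard library are available. Lean on these libraries where they do the work, as an engineer would, in place of code of your own. Each camera call takes 0.05 s, during which the arm holds its last target.

## Working session

There is one attempt and no reset: what is moved stays moved. The work goes in short steps, Python scripts to look and compute and a tool call to move; the robot and the scene stay as the last step left them, time stands still between calls to the robot, and variables do not carry over. Pictures are saved under pics/ and viewed, and the job is handed in when it is done.

Besides the shell and the picture viewer there is one more tool, called after "Emit:" by a JSON object that holds its "op" and its "data", one argument or row to a line. step_arm: Moves the arm, as the interface text tells. Its arguments: {"type":"object","properties":{"motion":{"type":"array"},"squeeze":{"type":"number"}},"required":["motion"]}

```bash
mkdir -p pics; ls
python3 - <<'E'
from rig import monitor, vision, manip
import cv2
print(monitor.read_state()); print(manip.tcp_to_grasp)
for n in ["scene","side","wrist"]:
    c=vision.get_calibration(n); print(n,c)
    cv2.imwrite(f"pics/{n}0.png",vision.camera(n))
E
```

```text
pics
{'time_s': 0.0, 'joints': array([-0.04168267,  0.3117251 ,  0.01399631,  1.51308307, -0.00440224,
        1.31920266, -0.02719438]), 'joint_vel': array([ 0.00048645, -0.00016184, -0.00173374, -0.00013646, -0.00064792,
        0.00060482, -0.00116491]), 'joint_torque': array([-8.45983850e-04, -3.79911804e+01,  1.45537080e-01, -2.30588043e+01,
        1.22032766e-02,  1.37352623e-02,  4.05736500e-06]), 'tcp_pos': array([5.49256744e-01, 3.24756540e-07, 2.30210901e-01]), 'tool_rot': array([[ 9.99997153e-01,  6.03994699e-05, -2.38545157e-03],
       [ 6.01692308e-05, -9.99999994e-01, -9.65896629e-05],
       [-2.38545739e-03,  9.64458571e-05, -9.99997150e-01]]), 'contact_force': array([ 0.56551626, -0.19965615, -0.16886481]), 'wrist_torque': array([-0.0741233 ,  0.02125696,  0.04682515]), 'width': 1.0003302425688039}
0.0187
scene {'intrinsics': array([[494.14592419,   0.        , 316.32992015],
       [  0.        , 494.14592419, 240.95997377],
       [  0.        ,   0.        ,   1.        ]]), 'eye': array([ 1.09015049, -0.01160895,  1.13787092]), 'rotation': array([[-0.12647098, 
[... 234 characters left out ...]
3.04263261],
       [  0.        ,   0.        ,   1.        ]]), 'eye': array([-0.28110611, -0.85273329,  1.09992209]), 'rotation': array([[ 0.71842363,  0.4724826 , -0.51051707],
       [-0.69558607,  0.48243374, -0.5323699 ],
       [-0.00524485,  0.73757568,  0.67524411]])}
wrist {'intrinsics': array([[411.21668128,   0.        , 313.78957505],
       [  0.        , 411.21668128, 237.29466648],
       [  0.        ,   0.        ,   1.        ]]), 'eye': array([0.54989757, 0.06726728, 0.37306637]), 'rotation': array([[ 9.99998560e-01,  3.81707697e-04,  1.65365907e-03],
       [-8.07546014e-04,  9.64023330e-01,  2.65816415e-01],
       [-1.49270175e-03, -2.65817368e-01,  9.64022250e-01]])}
```

View pics/scene0.png

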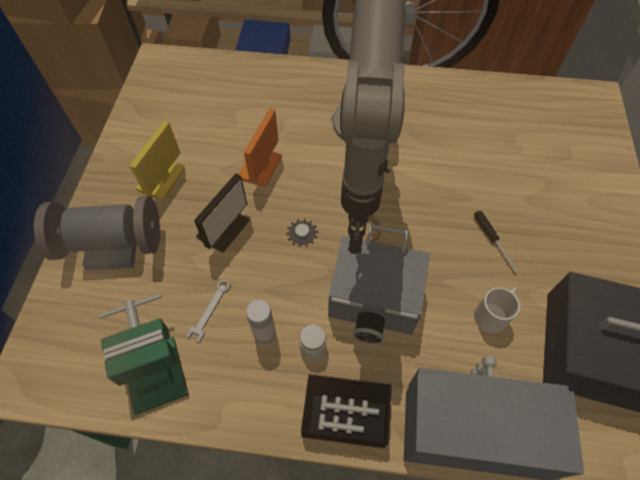

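View pics/side0.png

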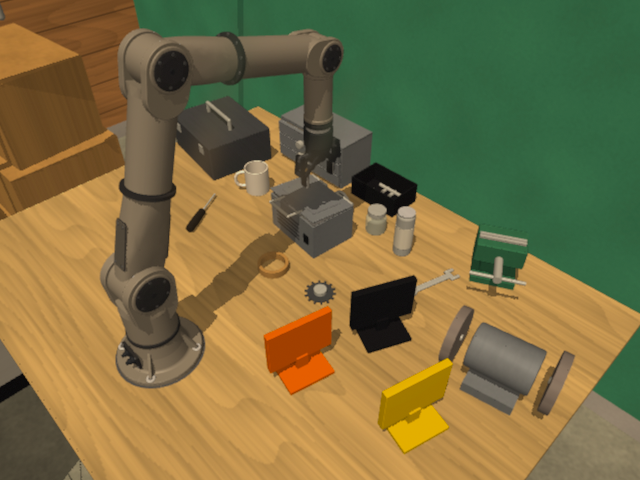

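View pics/wrist0.png

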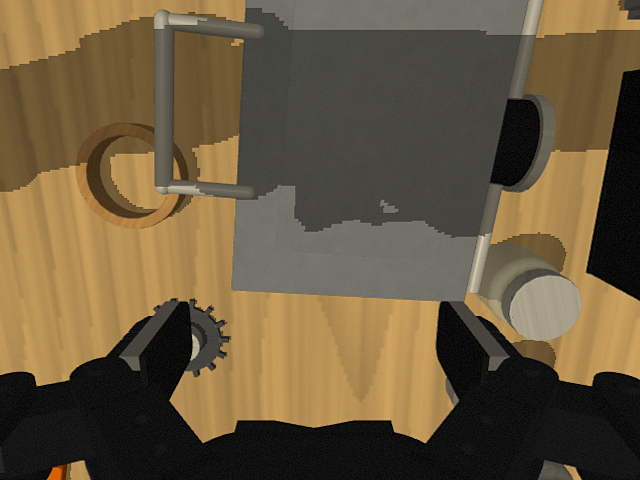

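Run:
```python
import cv2
a=cv2.imread("pics/scene0.png")[210:350,320:440]; cv2.imwrite("pics/sc.png",cv2.resize(a,None,fx=5,fy=4.2,interpolation=cv2.INTER_CUBIC))
a=cv2.imread("pics/side0.png")[170:260,260:370]; cv2.imwrite("pics/sd.png",cv2.resize(a,None,fx=6,fy=6,interpolation=cv2.INTER_CUBIC))
a=cv2.imread("pics/scene0.png")[165:255,185:260]; b=cv2.resize(a,None,fx=6,fy=6,interpolation=cv2.INTER_CUBIC);cv2.imwrite("pics/pn.png",b)
a=cv2.imread("pics/side0.png")[265:360,340:430]; b=cv2.resize(a,None,fx=6,fy=6,interpolation=cv2.INTER_CUBIC);cv2.imwrite("pics/pn2.png",b)
```

```text
(no output)
```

View pics/sc.png

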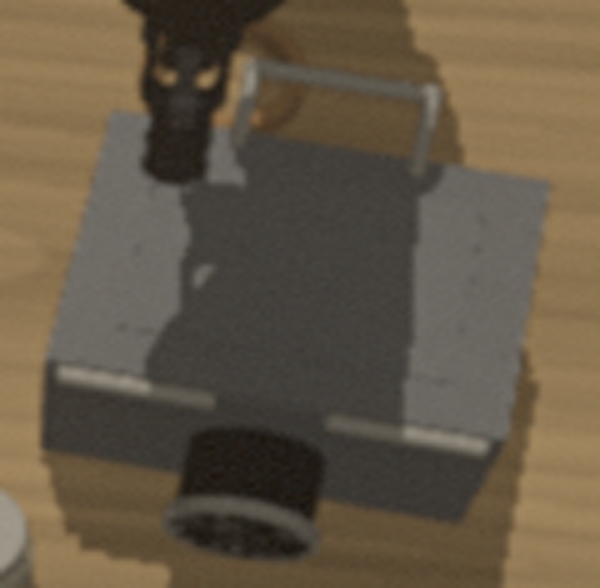

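View pics/sd.png

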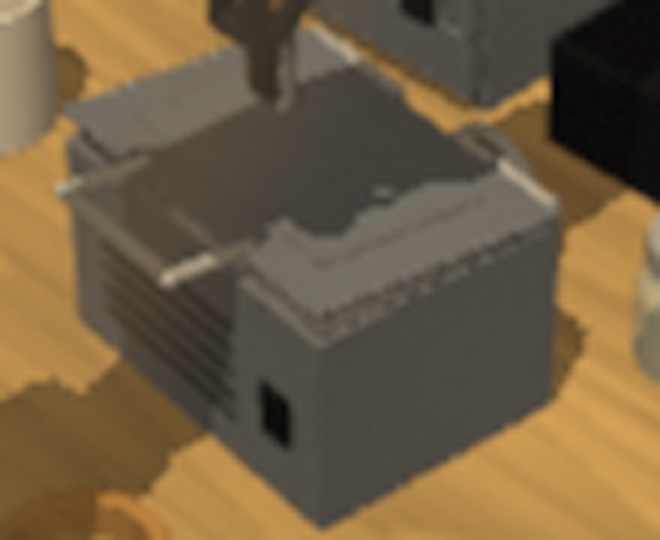

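View pics/pn.png

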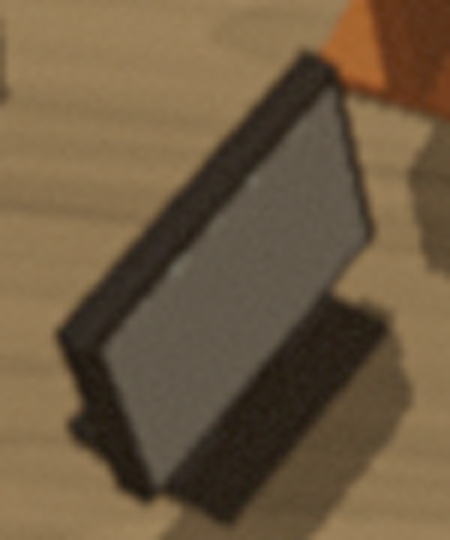

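View pics/pn2.png

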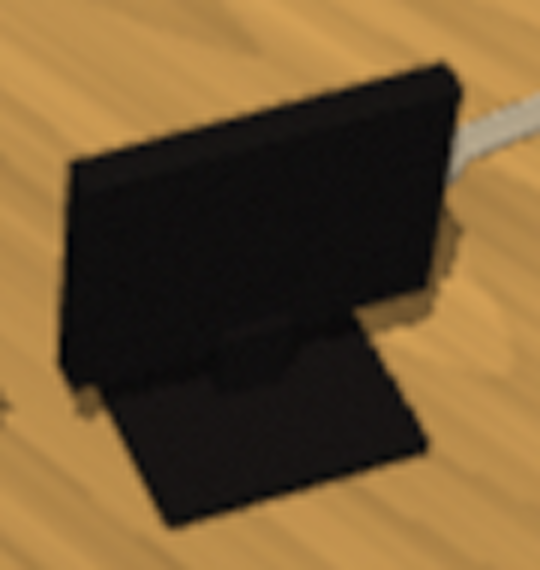

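```bash
cat > h.py <<'E'
import numpy as np, cv2
from rig import monitor, vision
def ray(c,p):
    K=np.array(c["intrinsics"]);d=np.linalg.inv(K)@[p[0],p[1],1.]
    d=np.array([d[0],-d[1],-d[2]]);d=np.array(c["rotation"])@d
    return np.array(c["eye"]),d/np.linalg.norm(d)
def onz(c,p,z):
    e,d=ray(c,p);return e+d*(z-e[2])/d[2]
def tri(*cp):
    A=0;b=0
    for c,p in cp:
        e,d=ray(c,p);M=np.eye(3)-np.outer(d,d);A=A+M;b=b+M@e
    x=np.linalg.solve(A,b)
    r=[np.linalg.norm((np.eye(3)-np.outer(d,d))@(x-e)) for e,d in (ray(c,p) for c,p in cp)]
    return x,np.round(np.array(r)*1000,1)
def proj(c,X):
    v=np.array(c["rotation"]).T@(np.array(X)-c["eye"]);K=np.array(c["intrinsics"])
    u=K@[v[0],-v[1],-v[2]];return u[:2]/u[2]
E
python3 - <<'E'
from h import *
np.set_printoptions(precision=4,suppress=True)
s,d,w=[vision.get_calibration(n) for n in("scene","side","wrist")]
print("barR",tri((s,(370.4,225.7)),(d,(287.5,216.3)),(w,(162,187))))
print("barL",tri((s,(406.4,231.4)),(d,(270.5,201.7)),(w,(162,18))))
print("bar z.124",onz(w,(162,187),.124),onz(w,(162,18),.124))
for p in((313.7,257.5),(352,236.7),(273.3,223.7)):print("base",onz(d,p,0))
for p,z in(((240.5,179.7),.155),((202.2,223.3),.155),((246.7,204.3),.045),((210.8,246.7),.045)):print("panel",onz(s,p,z))
# panel casing top back from side
for p in((340+73/6,265+162/6),(340+440/6,265+65/6)):print("casing",onz(d,p,.163))
for n,p in dict(can=(405,211),jar=(376,208)).items():print(n,onz(d,p,.14 if n=="can" else .08))
for n,p in dict(mug=(497,303),cog=(302,233),tape=(0,0),wr=(215,300)).items():print(n,onz(s,p,.09 if n=="mug" else .01))
print("tape",onz(w,(133,175),.02))
# hinge corners wrist
for p in((232,290),(470,300)):print("lid",onz(w,p,.125))
E
```

```text
barR (array([0.4643, 0.0333, 0.1437]), array([0.7, 0.9, 0.3]))
barL (array([0.4724, 0.1176, 0.145 ]), array([1.5, 0.9, 1.5]))
bar z.124 [0.4573 0.0303 0.124 ] [0.4665 0.1233 0.124 ]
base [ 0.5039 -0.0283  0.    ]
base [ 0.652  -0.0445  0.    ]
base [0.5194 0.1717 0.    ]
panel [ 0.3777 -0.2965  0.155 ]
panel [ 0.5138 -0.36    0.155 ]
panel [ 0.3762 -0.2954  0.045 ]
panel [ 0.5151 -0.3604  0.045 ]
casing [ 0.3712 -0.2977  0.163 ]
casing [ 0.5157 -0.3652  0.163 ]
can [ 0.7202 -0.1778  0.14  ]
jar [ 0.7314 -0.0651  0.08  ]
mug [0.602 0.336 0.09 ]
cog [ 0.4257 -0.1403  0.01  ]
tape [-0.4276 -1.3859  0.01  ]
wr [ 0.643  -0.3262  0.01  ]
tape [0.3948 0.0252 0.02  ]
lid [ 0.4965 -0.0366  0.125 ]
lid [ 0.6516 -0.0437  0.125 ]
```

Emit:
{"op": "step_arm", "data": {
  "motion": [
    [[0.2, -4, -4, 0, 0, 0, 3], [0.2, -8.1, -7.55, 0, 0, 0, 5.5], [0.2, -8.1, -7.55, 3, 0, 0, 5.5], [0.2, -8.1, -7.55, 3, 0, 0, 5.5], [0.2, -8.1, -7.55, 3, 0, 0, 5.5], [0.2, -8.1, -7.55, 3, 0, 0, 5.5]]
  ],
  "squeeze": 30
}}

```text
time_s: 0.9
tcp_pos: [0.4702, 0.075, 0.2022]
tool_rot: [[0.995, -0.097, 0.002], [-0.097, -0.995, 0.0], [0.002, -0.0, -1.0]]
contact_force: [-0.3, 0.1, -0.4]
width: 0.401
```

Run:
```python
from h import *
np.set_printoptions(precision=4,suppress=True)
st=monitor.read_state();print(st["time_s"],st["tcp_pos"],st["width"]);print(st["tool_rot"])
w=vision.get_calibration("wrist");im=vision.camera("wrist");cv2.imwrite("pics/w1.png",im)
s=vision.camera("side");cv2.imwrite("pics/s1.png",s)
print(proj(w,(.4643,.0333,.1437)),proj(w,(.4724,.1176,.145)),proj(w,st["tcp_pos"]))
```

```text
0.9 [0.4702 0.075  0.2022] 0.400643457346703
[[ 0.9952 -0.0973  0.0019]
 [-0.0973 -0.9953  0.0002]
 [ 0.0019 -0.0004 -1.    ]]
[309.7477 333.0539] [308.8215 176.7242] [313.0601 308.4271]
```

View pics/w1.png

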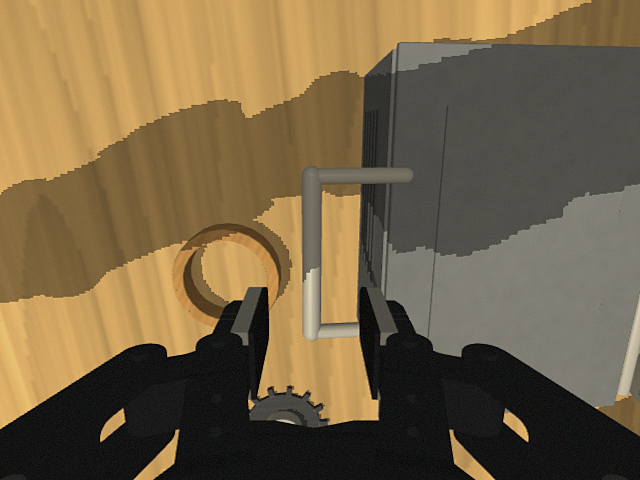

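Emit:
{"op": "step_arm", "data": {
  "motion": [
    [[0.2, -0.15, 0, 4, 0, 0, 0], [0.2, -0.15, 0, 7.5, 0, 0, 0], [0.2, -0.15, 0, 7.5, 0, 0, 0], [1, -0.15, 0, 7.5, 0, 0, 0], [1, -0.15, 0, 7.5, 0, 0, 0], [1, -0.15, 0, 7.5, 0, 0, 0], [1, -0.15, 0, 7.5, 0, 0, 0], [1, -0.15, 0, 7.5, 0, 0, 0]]
  ],
  "squeeze": 30
}}

```text
time_s: 2.0
tcp_pos: [0.4691, 0.0759, 0.1271]
tool_rot: [[0.995, -0.096, 0.004], [-0.096, -0.995, 0.001], [0.004, -0.001, -1.0]]
contact_force: [4.0, 0.8, 0.5]
width: 0.102
```

Emit:
{"op": "step_arm", "data": {
  "motion": [
    [[1, 0.27, 0, -1.61, 0, 0, 0], [1, 0.71, 0, -3.28, 0, 0, 0], [1, 1.29, 0, -4.91, 0, 0, 0], [1, 2.02, 0, -6.47, 0, 0, 0], [1, 2.89, 0, -7.97, 0, 0, 0], [1, 3.88, 0, -9.38, 0, 0, 0], [1, 5.0, 0, -10.69, 0, 0, 0], [1, 6.23, 0, -11.9, 0, 0, 0], [1, 6.23, 0, -11.9, 0, 0, 0]]
  ]
}}

```text
time_s: 3.12
tcp_pos: [0.5253, 0.0703, 0.2457]
tool_rot: [[0.995, -0.095, -0.01], [-0.095, -0.995, 0.0], [-0.01, 0.001, -1.0]]
contact_force: [-7.6, 0.6, 9.2]
width: 0.101
```

Run:
```python
from h import *
s=vision.camera("side");cv2.imwrite("pics/s2.png",s[60:360,180:480])
```

```text
(no output)
```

View pics/s2.png

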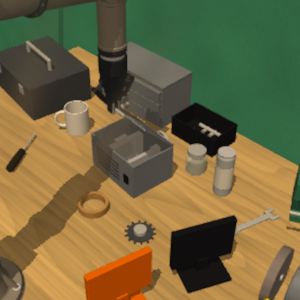

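Emit:
{"op": "step_arm", "data": {
  "motion": [
    [[1, 1.34, 0, -1.1, 0, 0, 0], [1, 2.77, 0, -2.07, 0, 0, 0], [1, 4.28, 0, -2.9, 0, 0, 0], [1, 5.86, 0, -3.6, 0, 0, 0], [1, 7.5, 0, -4.15, 0, 0, 0], [1, 9.18, 0, -4.56, 0, 0, 0], [1, 10.89, 0, -4.81, 0, 0, 0], [1, 12.61, 0, -4.9, 0, 0, 0], [1, 14.34, 0, -4.85, 0, 0, 0], [1, 14.34, 0, -4.85, 0, 0, 0], [1, 14.34, 0, -4.85, 0, 0, 0]]
  ]
}}

```text
time_s: 4.55
tcp_pos: [0.6737, 0.0556, 0.2967]
tool_rot: [[0.995, -0.096, 0.006], [-0.096, -0.995, -0.0], [0.006, -0.0, -1.0]]
contact_force: [1.7, -0.5, 8.0]
width: 0.1
```

Run:
```python
from h import *
s=vision.camera("side");cv2.imwrite("pics/s3.png",cv2.resize(s[60:360,180:480],None,fx=2,fy=2))
s=vision.camera("wrist");cv2.imwrite("pics/w3.png",s)
s=vision.camera("scene");cv2.imwrite("pics/c3.png",s)
```

```text
(no output)
```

View pics/s3.png

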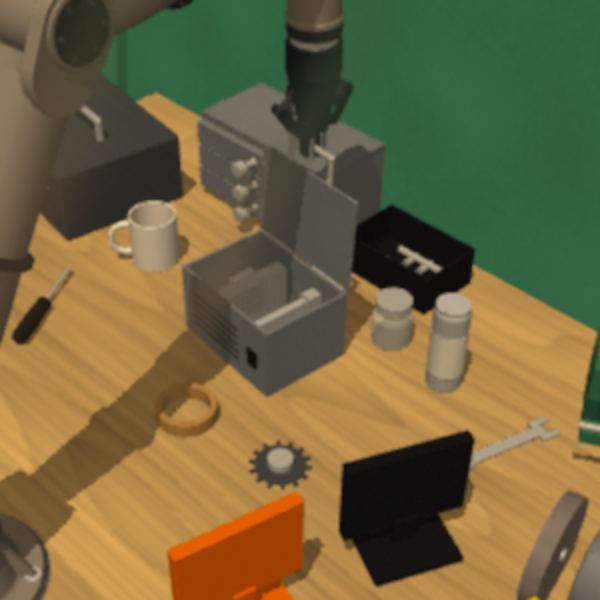

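View pics/w3.png

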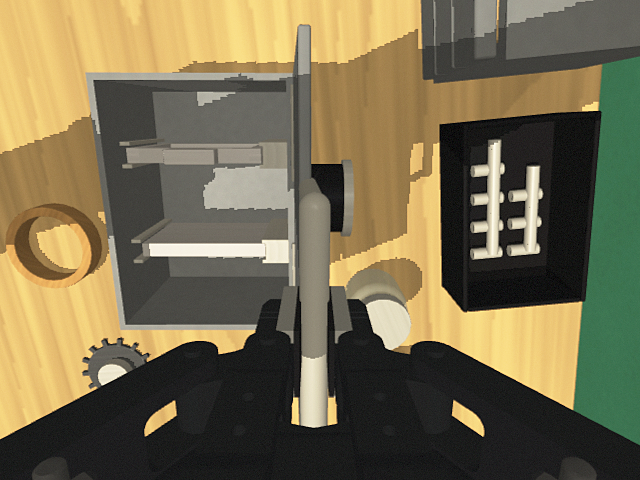

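View pics/c3.png

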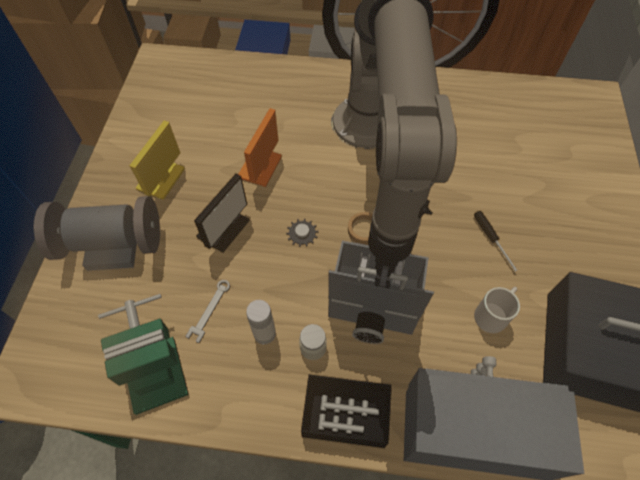

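Emit:
{"op": "step_arm", "data": {
  "motion": [
    [[0.2, 0, 0, 0, 0, 0, 0], [0.2, 0, 0, 0, 0, 0, 0], [0.2, 0, 0, 0, 0, 0, 0], [0.2, 0, 0, 0, 0, 0, 0], [0.2, 0, 0, -2, 0, 0, 0], [0.2, 0, 0, -5, 0, 0, 0], [0.2, -2, 0, -6, 0, 0, 0], [0.2, -6, 0, -6, 0, 0, 0], [0.2, -10, 0, -6, 0, 0, 0], [0.2, -14, 0, -6, 0, 0, 0], [0.2, -14, 0, -6, 0, 0, 0], [0.2, -14, 0, -6, 0, 0, 0]]
  ]
}}

```text
time_s: 6.2
tcp_pos: [0.5335, 0.0692, 0.3541]
tool_rot: [[0.995, -0.096, 0.001], [-0.096, -0.995, -0.0], [0.001, 0.0, -1.0]]
contact_force: [1.0, -0.4, 0.3]
width: 0.399
```

Run:
```python
from h import *
np.set_printoptions(precision=4,suppress=True)
st=monitor.read_state();print(st["time_s"],st["tcp_pos"],st["joints"])
print(vision.get_calibration("wrist"))
s=vision.camera("wrist");cv2.imwrite("pics/w4.png",s)
s=vision.camera("side");cv2.imwrite("pics/s4.png",cv2.resize(s[130:270,250:390],None,fx=4,fy=4,interpolation=cv2.INTER_CUBIC))
```

```text
6.2 [0.5335 0.0692 0.3541] [-0.1584  0.2551 -0.0034  1.2883  0.0012  1.5968 -0.2578]
{'intrinsics': array([[411.2167,   0.    , 313.7896],
       [  0.    , 411.2167, 237.2947],
       [  0.    ,   0.    ,   1.    ]]), 'eye': array([0.54  , 0.1361, 0.4969]), 'rotation': array([[ 0.9953,  0.0939,  0.024 ],
       [-0.0969,  0.9595,  0.2646],
       [ 0.0019, -0.2657,  0.9641]])}
```

View pics/w4.png

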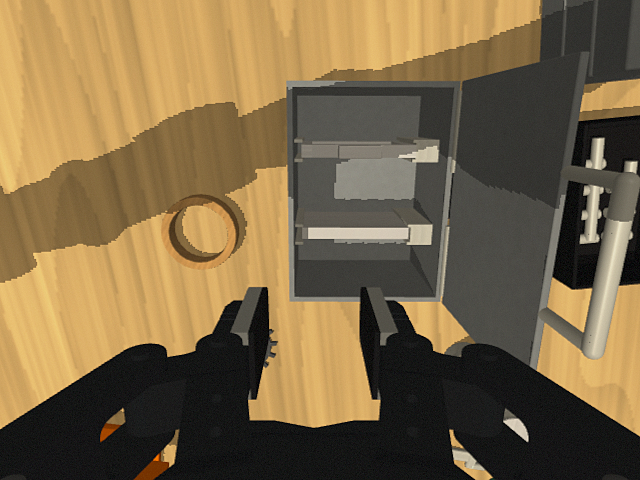

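View pics/s4.png

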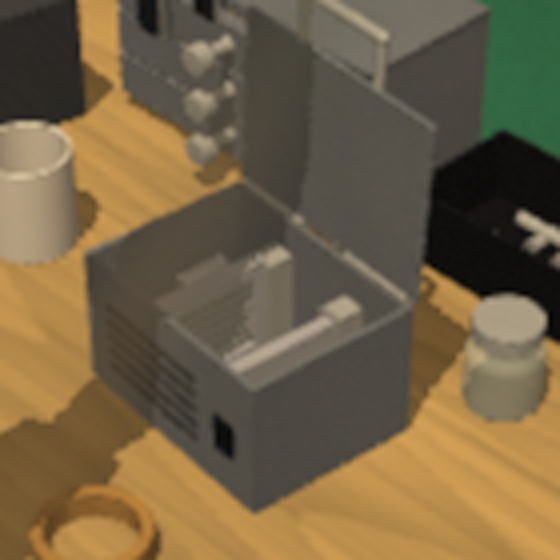

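Run:
```python
from h import *
np.set_printoptions(precision=4,suppress=True)
w=vision.get_calibration("wrist")
im=cv2.imread("pics/w4.png")[70:310,280:470]
cv2.imwrite("pics/w4z.png",cv2.resize(im[55:175],None,fx=4,fy=4,interpolation=cv2.INTER_NEAREST))
# predicted with box model
yaw=-.096;c=np.array([.5857,.0636,0]);R=np.array([[np.cos(yaw),-np.sin(yaw),0],[np.sin(yaw),np.cos(yaw),0],[0,0,1]])
for p in((-.075,-.103,.12),(.075,-.103,.12),(-.075,.103,.12),(-.028,.048,.11),(.012,.048,.11),(-.028,.036,.11),(.012,.036,.11)):print(p,proj(w,c+R@p))
for q in((290,300),(439,300),(288,82)): print(onz(w,q,.12), R.T@(onz(w,q,.12)-c))
```

```text
(-0.075, -0.103, 0.12) [290.225  302.3614]
(0.075, -0.103, 0.12) [441.288  302.0744]
(-0.075, 0.103, 0.12) [286.198   81.4174]
(-0.028, 0.048, 0.11) [339.2157 146.1698]
(0.012, 0.048, 0.11) [382.7527 146.0975]
(-0.028, 0.036, 0.11) [339.0231 159.4199]
(0.012, 0.036, 0.11) [382.1955 159.3473]
[ 0.5012 -0.0292  0.12  ] [-0.0752 -0.1005  0.12  ]
[ 0.6483 -0.0437  0.12  ] [ 0.0726 -0.1008  0.12  ]
[0.5224 0.1727 0.12  ] [-0.0735  0.1025  0.12  ]
```

View pics/w4z.png

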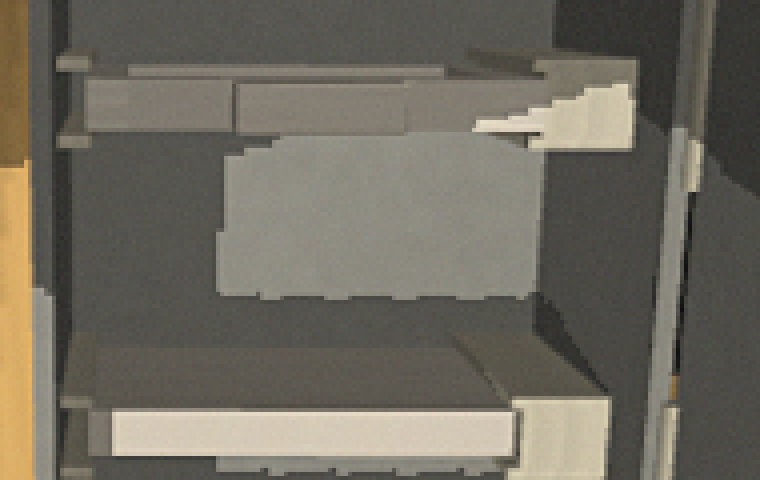

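Emit:
{"op": "step_arm", "data": {
  "motion": [
    [[0.2, 0, 0, 0, 0, 0, -10], [0.2, 0, 0, 0, 0, 0, -20], [0.2, 0, 0, 0, 0, 0, -30], [0.2, 0, 0, 0, 0, 0, -40], [0.2, 0, 0, 0, 0, 0, -50], [0.2, 0, 0, 0, 0, 0, -60], [0.2, 1, -1, 0, 0, 0, -70], [0.2, 2, -2, 0, 0, 0, -80], [0.2, 3, -3, 0, 0, 0, -90], [0.2, 4.45, -4.2, 0, 0, 0, -90], [0.2, 4.45, -4.2, 5, 0, 0, -90], [0.2, 4.45, -4.2, 10, 0, 0, -90], [0.2, 4.45, -4.2, 15, 0, 0, -90], [0.2, 4.45, -4.2, 19, 0, 0, -90], [0.2, 4.45, -4.2, 19, 0, 0, -90], [0.2, 4.45, -4.2, 19, 0, 0, -90]]
  ]
}}

```text
time_s: 8.3
tcp_pos: [0.583, 0.1071, 0.1653]
tool_rot: [[0.096, 0.995, 0.003], [0.995, -0.096, 0.001], [0.001, 0.003, -1.0]]
contact_force: [-0.1, -0.5, 0.9]
width: 0.399
```

Run:
```python
from h import *
np.set_printoptions(precision=4,suppress=True)
st=monitor.read_state();print(st["time_s"],st["tcp_pos"],st["joints"])
s=vision.camera("wrist");cv2.imwrite("pics/w5.png",s)
s=vision.camera("side");cv2.imwrite("pics/s5.png",cv2.resize(s[110:270,250:410],None,fx=4,fy=4,interpolation=cv2.INTER_CUBIC)[:600])
```

```text
8.3 [0.583  0.1071 0.1653] [-0.0564  0.4492 -0.22    1.4886  0.1013  1.212   1.1839]
```

View pics/w5.png

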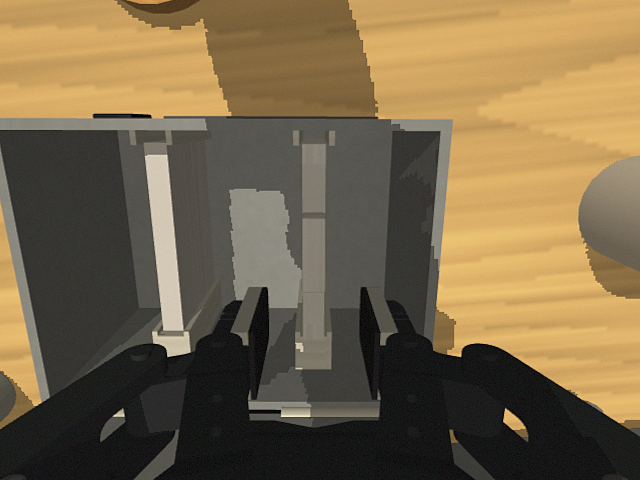

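View pics/s5.png

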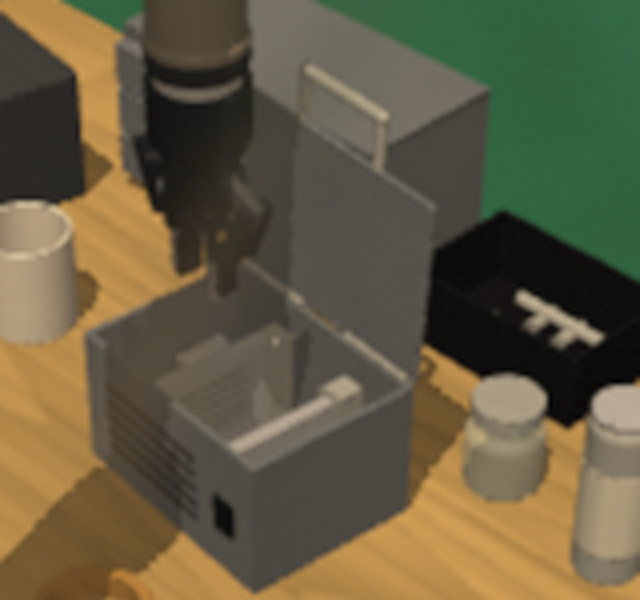

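Emit:
{"op": "step_arm", "data": {
  "motion": [
    [[0.2, 0, -0.1, 3, 0, 0, 0], [0.2, 0, -0.1, 5, 0, 0, 0], [0.2, 0, -0.1, 7, 0, 0, 0], [0.2, 0, -0.1, 8.4, 0, 0, 0], [0.2, 0, -0.1, 8.4, 0, 0, 0], [0.2, 0, -0.1, 8.4, 0, 0, 0]]
  ]
}}

```text
time_s: 9.15
tcp_pos: [0.5813, 0.1073, 0.081]
tool_rot: [[0.096, 0.995, 0.002], [0.995, -0.096, 0.0], [0.001, 0.002, -1.0]]
contact_force: [1.1, -0.3, 0.3]
width: 0.399
```

Emit:
{"op": "step_arm", "data": {
  "motion": [
    [[1, 0, 0, 0, 0, 0, 0], [1, 0, 0, 0, 0, 0, 0], [1, 0, 0, 0, 0, 0, 0], [1, 0, 0, 0, 0, 0, 0], [1, 0, 0, 0, 0, 0, 0]]
  ],
  "squeeze": 70
}}

```text
time_s: 9.78
tcp_pos: [0.5812, 0.1072, 0.081]
tool_rot: [[0.096, 0.995, 0.002], [0.995, -0.096, 0.0], [0.001, 0.002, -1.0]]
contact_force: [-0.3, 0.4, 5.4]
width: 0.127
```

Emit:
{"op": "step_arm", "data": {
  "motion": [
    [[1, 0, 0, -1, 0, 0, 0], [1, 0, 0, -2.5, 0, 0, 0], [1, 0, 0, -4, 0, 0, 0], [1, 0, 0, -6, 0, 0, 0], [1, 0, 0, -8, 0, 0, 0], [1, 0, 0, -10, 0, 0, 0], [1, 0, 0, -12, 0, 0, 0], [1, 0, 0, -14, 0, 0, 0], [1, 0, 0, -16, 0, 0, 0], [1, 0, 0, -18, 0, 0, 0], [1, 0, 0, -18, 0, 0, 0], [1, 0, 0, -18, 0, 0, 0]]
  ]
}}

```text
time_s: 11.28
tcp_pos: [0.5797, 0.1069, 0.2592]
tool_rot: [[0.096, 0.995, -0.001], [0.995, -0.096, -0.0], [-0.0, -0.001, -1.0]]
contact_force: [-1.0, -0.0, -3.1]
width: 0.129
```

Run:
```python
from h import *
s=vision.camera("wrist");cv2.imwrite("pics/w6.png",s)
s=vision.camera("side");cv2.imwrite("pics/s6.png",cv2.resize(s[60:270,210:420],None,fx=2.8,fy=2.8,interpolation=cv2.INTER_CUBIC))
```

```text
(no output)
```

View pics/w6.png

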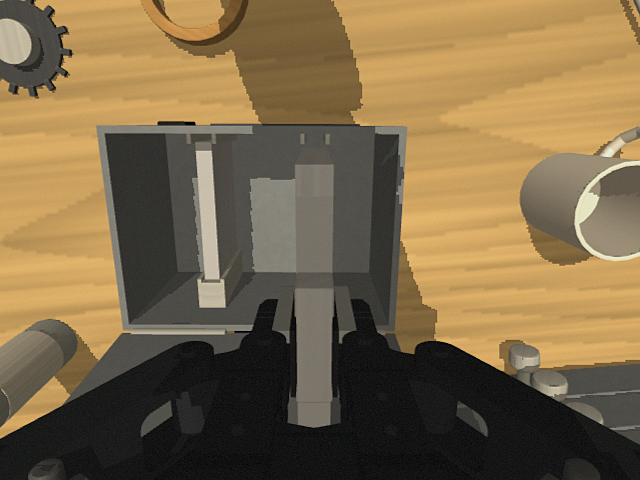

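View pics/s6.png

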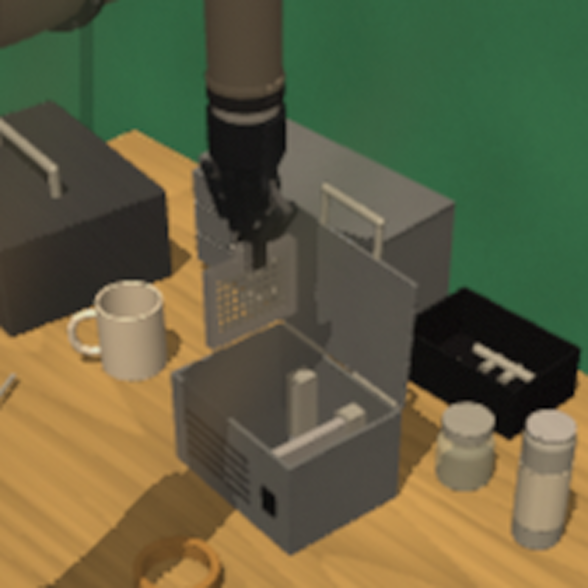

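Emit:
{"op": "step_arm", "data": {
  "motion": [
    [[1, -1, 0, 0, 0, 0, 0], [1, -3, -0.5, 0, 0, 0, 0], [1, -6, -1, 0, 0, 0, 2], [1, -9, -1.5, 0, 0, 0, 4], [1, -12, -2, 0, 0, 0, 6], [1, -15, -2.5, 0, 0, 0, 8], [1, -18, -3, 0, 0, 0, 10], [1, -21, -3.5, 0, 0, 0, 12], [1, -24, -4, 0, 0, 0, 14], [1, -27, -4.5, 0, 0, 0, 16], [1, -30, -5, 0, 0, 0, 18], [1, -33, -5.5, 0, 0, 0, 19.5], [1, -34.5, -5.8, 1, 0, 0, 19.5], [1, -35.3, -5.9, 3, 0, 0, 19.5], [1, -35.3, -5.9, 5, 0, 0, 19.5], [1, -35.3, -5.9, 7, 0, 0, 19.5], [1, -35.3, -5.9, 9, 0, 0, 19.5], [1, -35.3, -5.9, 11, 0, 0, 19.5], [1, -35.3, -5.9, 12.7, 0, 0, 19.5], [1, -35.3, -5.9, 13.6, 0, 0, 19.5]]
  ]
}}

```text
time_s: 13.88
tcp_pos: [0.4863, -0.238, 0.1222]
tool_rot: [[0.422, 0.907, -0.003], [0.907, -0.422, 0.002], [0.0, -0.003, -1.0]]
contact_force: [-0.7, -0.2, -3.1]
width: 0.129
```

Emit:
{"op": "step_arm", "data": {
  "motion": [
    [[1, 0, 0, 0, 0, 0, 0], [1, 0, 0, 0, 0, 0, 0], [1, 0, 0, 0, 0, 0, 0], [1, 0, 0, 0, 0, 0, 0]]
  ]
}}

```text
time_s: 14.38
tcp_pos: [0.4881, -0.2388, 0.1244]
tool_rot: [[0.423, 0.906, 0.001], [0.906, -0.423, -0.0], [0.0, 0.001, -1.0]]
contact_force: [0.2, 0.7, -2.0]
width: 0.129
```

Run:
```python
from h import *
for n in("wrist","side","scene"):
  s=vision.camera(n);cv2.imwrite(f"pics/{n}7.png",s)
```

```text
(no output)
```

View pics/wrist7.png

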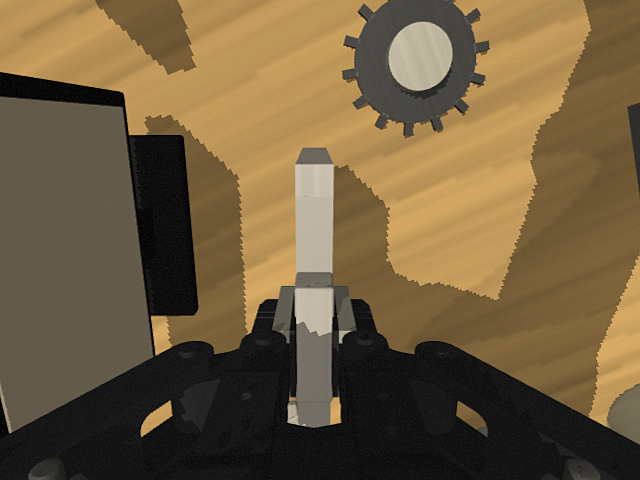

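View pics/side7.png

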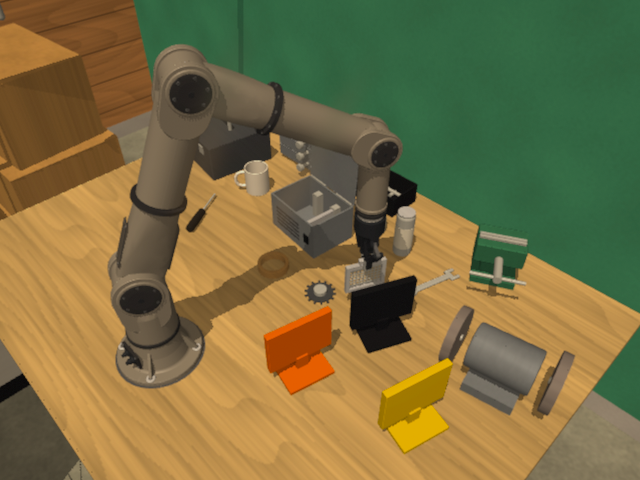

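View pics/scene7.png

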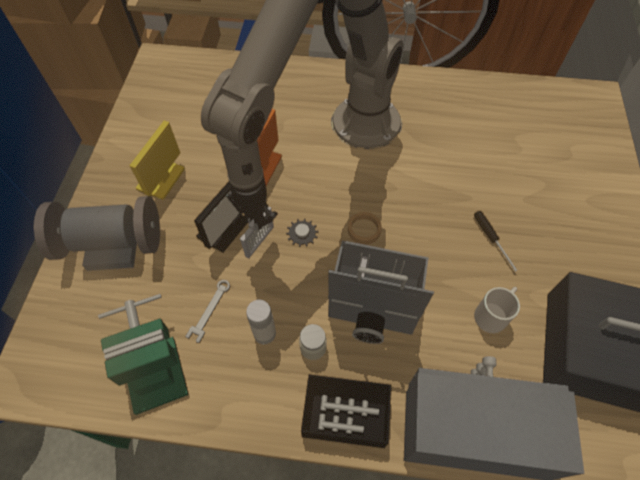

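Run:
```python
from h import *
np.set_printoptions(precision=4,suppress=True)
w=vision.get_calibration("wrist");st=monitor.read_state();print(st["tcp_pos"],st["joint_vel"])
a=onz(w,(124,95),.037);b=onz(w,(155,357),.037);print(a,b,np.degrees(np.arctan2(*(b-a)[1::-1])))
T=st["tcp_pos"]-[0,0,.0235]
for yaw in(-25.0,):
  y=np.radians(yaw);t=np.array([np.cos(y),np.sin(y),0]);n=np.array([-t[1],t[0],0])
  c=a+t*.083;print("face centre wrist",c); print("dist",(T-c)@n,"lat",(T-c)@t)
  c=np.array([.4457,-.328,.1]);print("scene: dist",(T-c)@n,"lat",(T-c)@t,"h",T[2]-.1)
# plate end corners, top of frame z = T+.0375, bottom of frame near end z=T-.0525
for q in((296,272),(333,272),(296,165),(333,165),(302,149),(327,149)):print(q,onz(w,q,T[2]+.0525),onz(w,q,T[2]+.0375),onz(w,q,T[2]-.0525))
for s in(-.055,.055):
  for z in(.0375,-.0525):print("pred end",s,z,proj(w,T+st["tool_rot"][:,1]*s+[0,0,z]))
```

```text
[ 0.4878 -0.2387  0.124 ] [ 0.0017  0.0006 -0.0001  0.0009  0.001  -0.0005 -0.0002]
[ 0.3714 -0.295   0.037 ] [ 0.5132 -0.361   0.037 ] -24.95472114238823
face centre wrist [ 0.4467 -0.3301  0.037 ]
dist 0.10020168846207159 lat -0.0013178679340723283
scene: dist 0.09870101593712235 lat 0.0004479787177765084 h 0.0005166644772400253
(296, 272) [ 0.4628 -0.2329  0.153 ] [ 0.4676 -0.2359  0.138 ] [ 0.4961 -0.2536  0.048 ]
(333, 272) [ 0.4674 -0.2231  0.153 ] [ 0.4728 -0.2247  0.138 ] [ 0.5049 -0.2347  0.048 ]
(296, 165) [ 0.4348 -0.2194  0.153 ] [ 0.4358 -0.2206  0.138 ] [ 0.4422 -0.2277  0.048 ]
(333, 165) [ 0.4391 -0.2103  0.153 ] [ 0.4407 -0.2102  0.138 ] [ 0.4504 -0.21    0.048 ]
(302, 149) [ 0.4316 -0.2161  0.153 ] [ 0.4322 -0.2168  0.138 ] [ 0.4361 -0.2213  0.048 ]
(327, 149) [ 0.4345 -0.21    0.153 ] [ 0.4355 -0.2099  0.138 ] [ 0.4416 -0.2095  0.048 ]
pred end -0.055 0.0375 [313.8439 164.2239]
pred end -0.055 -0.0525 [313.5859 147.6013]
pred end 0.055 0.0375 [314.0947 456.1192]
pred end 0.055 -0.0525 [313.7785 337.5066]
```

```bash
python3 -c "
from rig import hand_in
print(hand_in())"
```

```text
the job is handed in; nothing more can be done
None
```

I opened the flap to upright and left it open. I then drew the filter out of the +y slot by its tab and handed in while holding it in front of the lit panel. The hand-in reports no verdict.

- **Filter position:** the last measurements put its centre about 99–100 mm from the panel face. It was within about 1.5 mm sideways and 1 mm in height of the face's centre. The wrist and scene camera estimates of the panel agreed to about 2 mm.
- **Squareness:** the panel's yaw measured 25.0° in both views and the tool matched it. The plate's end edges appeared within about 1.5 pixels of where an upright plate should show.
- **Grip and stillness:** I set the grip to 70 N and the opening was steady on the tab. Joint speeds were about zero, and the wrist force showed only the filter's weight.
- **Everything else:** the pictures show the flap still upright, the baffle in its slot, and no bystander visibly moved. I checked the flap and the bystanders by eye only, without measuring them again. The clock read 14.4 s at the last move.

No check failed or disagreed.

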